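# Weigh a jar of parts on the spring scale

### The job

Weigh the blue jar that stands in the wire hanger: pick it up by its orange tab and hang the hanger's bar in the dip of the spring scale's hook. Ease it down slowly until the scale bears the jar's whole weight, hold it still there for about a second so that the scale settles, and only then let go, so gently that the hook neither drops nor springs up when you release it. Do not press the scale down hard or jam the hanger against it, leave the jar hanging there still, and do not disturb the two other jars.

Things in the scene. Friction and masses are not known exactly. Their poses are not given: they have to be found in the camera images.
- hanger_tab (a point): Where to grip the jar's hanger: on the orange tab on top of it, 150 mm above the jar's foot. The tab is 14 x 14 mm (grip across y) and reaches from 22 mm below to 19 mm above this point. Axes: x through the hanger's loop, y along its bar, z up.
- hanger_bar (a point): Middle of the axis of the hanger's level round bar (6 mm thick, along y), 121 mm above the jar's foot, 29 mm below hanger_tab; same axes. It rests in the hook. The steel wire hanger is a loop in the y-z plane, fixed to the jar: the bar and two uprights at y = +-29 mm. Free gap between lid and bar: 57 mm high.
- jar_blue_mid (a point): Middle of the jar to be weighed, blue with a white lid, 51 mm across (63 mm with its hanger), 61 mm high, standing upright on the table; this point is 30 mm above its foot, on its axis. The weight of jar and hanger together is not known beforehand: anything from 3.5 to 9.5 N.
- hook_seat (a point): Where the middle of the hanger's bar lies when seated in the dip of the hook; it moves with the hook, and is 207 mm above the table when unloaded. z is up, +x points from here to the scale's column. The hook is an 8 mm steel wire in the x-z plane with a dip: a level floor 18 mm long, both ends rising at 45 degrees. The wire's underside at the dip is 11 mm below this point. Nothing stands above the hook.
- hook_tip (a point): Centre of the round free end of the hook's wire (8 mm thick), facing the robot: 29 mm before hook_seat (-x) and 13 mm above it, so its top is 17 mm above hook_seat. The straight wire behind the dip starts at +29 mm from hook_seat at the same height. Same axes as hook_seat.
- scale_stand: Spring scale, fixed to the table: a grey base plate 130 x 110 x 12 mm and a blue column 36 x 46 mm, 238 mm high in all; origin on the table under the column's axis, -x towards the hook. hook_seat is 85 mm before the axis (-x), so 67 mm before the column's front. The base reaches 90 mm before the axis.
- hook (a joint): How far the hook has sunk, in m: 0 unloaded (at its upper stop), 0.08 at the lower stop. It moves only straight up and down, on a spring of 150 N/m with 0.3 N preload: sinking = (load - 0.3 N) / 150. Lightly damped: it bounces if the load changes suddenly. It should never move faster than 0.05 m/s.
- jar_tan_mid (a point): Middle of the tan jar with a black lid, 43 mm across, 66 mm high, standing on the table. Bystander.
- jar_white_mid (a point): Middle of the white jar with a red lid, 47 mm across, 76 mm high, standing on the table. Bystander.
There are look-alikes about, which are no part of the job. Leave any pink look-alike of the part that bears hanger_tab alone.

How it is judged:
By the outcome, as a careful person would: the job done as asked, in the order asked, and still so for the second after the job is handed in, with the robot touching nothing.
It also fails if it takes over 54 s, if anything falls off the work surface, if the arm or the gripper's body presses on something with over 40 N, if the wrist force passes 120 N, or if a joint passes its speed limit or range.

### The arm

A 6-joint arm with a two-finger parallel gripper is mounted at the origin on the work surface; the furniture and walls round the work are solid. World frame = base frame: x ahead of the robot, y to its left, z up, the work surface at z = 0. Lengths are in mm, angles in degrees, forces in N, time in s.
With the tool pointing down it reaches from about 375 to 825 mm from the base axis. Payload 5.5 kg.
Tool frame: the origin (TCP) lies midway between the tips of the shut fingers; the grasp point (between the pads) lies 19 mm behind it; z points along the fingers, y is the line along which they close (so a half turn about z gives the same grasp; the last joint's range is limited). The gripper opens to 85 mm and grips with 20 to 120 N. Pads are 22 mm wide; open, the fingers measure 114 mm over their backs; the gripper's body (76 mm by 85 mm) begins 54 mm behind the grasp point. The pads swing forward as they close: fully open they stand 13 mm farther back than shut.
Start: joints at [-66.578, 17.962, -2.699, 69.339, 0, 90], TCP at [238.501, -550.556, 231.299] pointing down, gripper open.
Joint ranges: [-152.73, 152.73], [-39.44, 99.34], [-58.76, 71.6], [-118.89, 123.64], [-81.53, 83.1], [-180, 180]. Speed limits (degrees/s): [136.94, 136.94, 172.46, 180, 180, 180].

### API

Orientations are given as a 3x3 rotation matrix whose columns are the frame's x, y, z axes.
In Python, from plant import readout, cams, close_job gives the robot as it stands. The module is installed in compiled form; this text tells all that it offers.
- The arm moves only by the shell command python3 -m jog 'ROWS' [OPENING] [FORCE]. ROWS is JSON, a list of rows, each an object of numbers: "tx", "ty", "tz": the shift along the tool's x, y, z in units of 30 mm (1.0 is 30 mm); "yaw": the turn about the tool's z in units of 8 degrees (1.0 is 8 degrees). A call has 1 to 20 rows; each row is the pose to reach, as a shift and turn from the pose commanded when the call began, along the tool's axes at that moment; what a row does not reach only later rows make up. A row lasts 1/8 s, in which the tool goes at most 62.5 mm and 10.7 degrees, less where a joint would pass 70% of its speed; a pose out of reach is approached as far as the arm can. A call with a gripper value outside its range is refused whole. OPENING is the closure, from 0 (fully open) to 1 (shut), set as the call begins (- or left out, the last holds). The fingers move at their own pace and stop on an object; FORCE is the grip in N (left out, the last holds). Time passes only in rows, so rows that repeat a pose let the fingers close. It gives the time, the measured TCP pose, the force, the opening and the grip force at its end, in the units of the state.
- readout.get_obs(): the state, without advancing time (a new reading comes with each control period).
- cams.read_camera(name): name is "side" or "top"; returns the picture (400x640x3 uint8, red, green, blue); there is no depth.
- cams.calibration(name): a dict with "K" (3x3 intrinsics, pixels), "eye" and "rotation" of the camera in the world. Camera axes: x right, y down, z forward; pixel columns grow to the right and rows downward; lengths in mm; the calibration is good to about 2 mm. A picture is of the moment at which its call begins. calibration takes no time and is no camera call.
- close_job(): hands the job in; it is judged then, once.
The state is a dict: "clock": time; "qpos": joint angles; "qd": joint speeds; "tau": joint torques, N m; "eef_pos": TCP position; "orientation": TCP orientation; "wrist_force": force on the tool from outside, world axes, zero at the start; "ft_torque": the same for the moment, N m; "opening": finger opening in mm; "grasp_force": force on a finger pad.
Only numpy, scipy, OpenCV 4.12 (cv2) and the standard library are available. Lean on these libraries where they do the work, as an engineer would, in place of code of your own. Each camera call takes 0.05 s, during which the arm holds its last target. There are 200 camera calls.

## Working session

There is one attempt and no reset: what is moved stays moved. The work goes in short steps, Python scripts to look and compute and a shell command to move; the robot and the scene stay as the last step left them, time stands still between calls to the robot, and variables do not carry over. Pictures are saved under pics/ and viewed, at most 10 in all, crops included, and the job is handed in when it is done.

```bash
mkdir -p pics; python3 - <<'E'
from plant import readout,cams
import cv2,numpy as np
np.set_printoptions(precision=3,suppress=True)
for n in("top","side"):
    p=cams.read_camera(n); cv2.imwrite(f"pics/{n}0.png",p[...,::-1]); c=cams.calibration(n); print(n,c)
o=readout.get_obs(); print(o)
E
```

```text
top {'K': array([[379.835,   0.   , 317.545],
       [  0.   , 379.835, 198.914],
       [  0.   ,   0.   ,   1.   ]]), 'eye': array([ 323.767,  111.79 , 1001.483]), 'rotation': array([[ 0.023, -0.981,  0.193],
       [-1.   , -0.02 ,  0.017],
       [-0.013, -0.194, -0.981]])}
side {'K': array([[364.951,   0.   , 316.622],
       [  0.   , 364.951, 194.649],
       [  0.   ,   0.   ,   1.   ]]), 'eye': array([ 489.994, -518.876,  705.455]), 'rotation': array([[ 1.   ,  0.005,  0.018],
       [-0.011, -0.642,  0.767],
       [ 0.015, -0.767, -0.641]])}
{'clock': 0.1, 'qpos': array([-66.58 ,  18.   ,  -2.752,  69.34 ,   0.003,  89.999]), 'qd': array([-0.012, -0.048,  0.104,  0.047, -0.127, -0.062]), 'tau': array([  0.   , -54.077,  34.054,   0.011,  -0.   ,  -0.   ]), 'eef_pos': array([ 238.272, -550.054,  230.492]), 'orientation': array([[ 0.918,  0.397, -0.001],
       [ 0.397, -0.918,  0.001],
       [ 0.   , -0.002, -1.   ]]), 'wrist_force': array([-0.592, -0.278,  0.874]), 'ft_torque': array([-0.008,  0.014,  0.049]), 'grasp_force': 0.0, 'opening': 85.34660874213213}
```

View pics/top0.png

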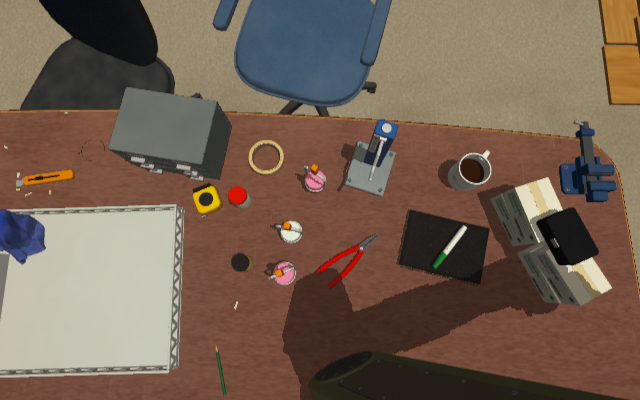

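View pics/side0.png

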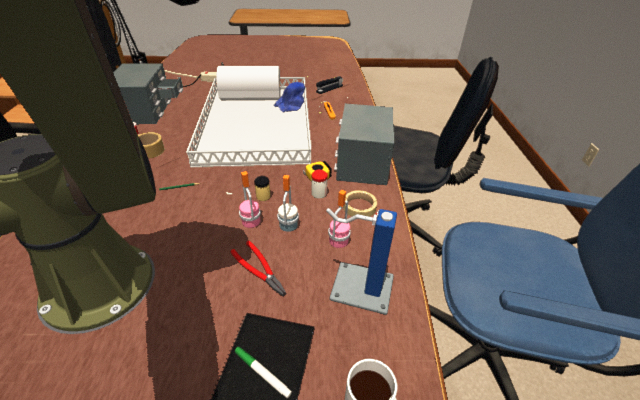

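Top view: the candidates are three hangers with orange tabs. White lid at (290,232), pink at (315,180) and pink at (285,273). In the side view they are white/blue at (288,215), pink at (249,213) and pink at (340,235). By the description, the white-lidded one is the target. The scale column top is at top (385,128) and side (387,216). I'll check with a close crop.

```bash
python3 - <<'E'
import cv2,numpy as np
t=cv2.imread("pics/top0.png")[110:290,225:405]; s=cv2.imread("pics/side0.png")[165:315,230:400]
t=cv2.resize(t,(400,400),interpolation=cv2.INTER_CUBIC)
s=cv2.resize(s,None,fx=400/170,fy=400/170,interpolation=cv2.INTER_CUBIC); 
c=np.zeros((400,800,3),np.uint8); c[:,:400]=t; c[:s.shape[0],400:]=s
cv2.imwrite("pics/crop.png",c)
for n in("top","side"):
    h=cv2.cvtColor(cv2.imread(f"pics/{n}0.png"),cv2.COLOR_BGR2HSV)
    for nm,lo,hi in(("orange",(8,180,150),(17,255,255)),("blue",(105,120,60),(120,255,255)),("white",(0,0,190),(179,50,255))):
        k,l,st,ce=cv2.connectedComponentsWithStats(cv2.inRange(h,lo,hi))
        for i in range(1,k):
            if st[i,4]>12 and 200<ce[i][0]<420 and 110<ce[i][1]<310: print(n,nm,st[i],ce[i].round(1))
E
```

```text
top orange [311 164   7   8  36] [314.  167.1]
top orange [283 222   7   7  32] [286.  225.2]
top orange [275 269   7   8  34] [278.  272.4]
top blue [374 120  24  20 217] [385.7 129.8]
top white [382 124   9   8  53] [386.4 127.7]
top white [380 137   6   4  13] [382.7 138.3]
top white [378 141   5  14  16] [379.8 147.9]
top white [290 221  12   9  59] [294.8 225.1]
top white [281 230  19  11 146] [289.7 234.6]
side orange [324 102  12  17  67] [328.8 110.1]
side orange [241 171   8  16  90] [244.7 178.8]
side orange [283 175   7  16  83] [285.5 182.8]
side orange [338 190   8  17  91] [341.  197.6]
side blue [ 365  209   32   88 1364] [379.4 253.5]
side white [ 186   78  125   82 5642] [252.5 126.1]
side white [301 151   7   7  31] [304.3 153. ]
side white [202 153   8   7  34] [206.3 155.1]
side white [215 153   8   7  34] [218.9 155.1]
side white [253 152   7   7  33] [255.8 154.2]
side white [264 152   8   7  32] [267.8 153.9]
side white [295 153   8   8  42] [298.4 157.3]
side white [306 153   5   8  22] [308.6 157.3]
side white [198 155   8   9  48] [200.9 160. ]
side white [210 155   8   8  43] [213.3 159.4]
side white [222 154  11   9  50] [225.8 159.2]
side white [234 155   9   8  48] [237.8 159.1]
side white [244 154  14   9  50] [250.  158.8]
side white [259 154  10   8  46] [262.4 158.5]
side white [270 154   9   8  47] [274.1 158.2]
side white [281 154  10   8  45] [286.  157.9]
side white [230 165  14   1  14] [236.5 165. ]
side white [262 164  23   1  23] [273. 164.]
side white [313 181  12  12  85] [318.4 186.1]
side white [246 188   5   9  20] [248.2 192. ]
side white [283 192   4   9  19] [284.5 195.9]
side white [277 205   7  11  56] [280.8 210.2]
side white [285 204  12  13 113] [290.4 210.1]
side white [327 208  51  14 166] [351.3 216.1]
side white [239 211  12   8  15] [243.5 215.9]
side white [382 212  11   8  67] [386.7 215.3]
side white [335 232  15   7  19] [342.7 236.4]
```

View pics/crop.png

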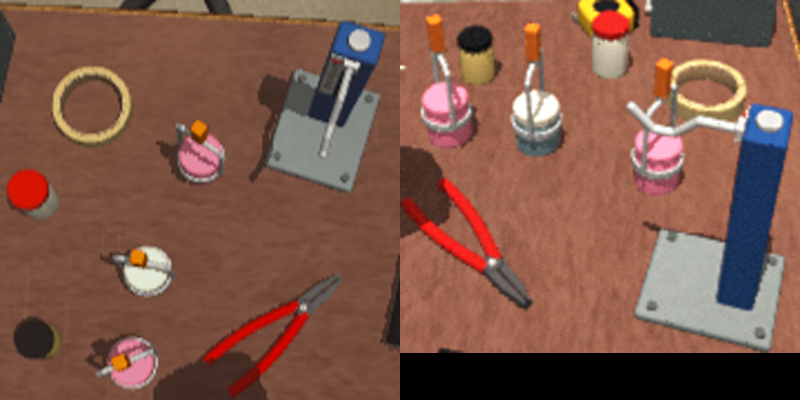

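The crop confirms it: the white-lid, blue-bodied jar (top tab (286,225), side tab (285.5,183)) is the target, and the two pink ones are look-alikes. The hook tip is at about top (370,180) and side (329,210). Next I'll triangulate.

```bash
cat > h.py <<'E'
import numpy as np,cv2
from plant import cams,readout
np.set_printoptions(precision=1,suppress=True)
C={n:cams.calibration(n) for n in("top","side")}
def ray(n,uv):
    c=C[n]; d=c["rotation"]@np.linalg.inv(c["K"])@np.array([uv[0],uv[1],1.]); return np.array(c["eye"]),d/np.linalg.norm(d)
def plane(n,uv,z):
    e,d=ray(n,uv); return e+d*(z-e[2])/d[2]
def tri(a,b):
    A=np.zeros((3,3));v=np.zeros(3);L=[ray("top",a),ray("side",b)]
    for e,d in L:
        P=np.eye(3)-np.outer(d,d);A+=P;v+=P@e
    x=np.linalg.solve(A,v); return x,[np.linalg.norm((np.eye(3)-np.outer(d,d))@(x-e)) for e,d in L]
def px(n,p):
    c=C[n]; q=c["K"]@c["rotation"].T@(np.array(p)-c["eye"]); return q[:2]/q[2]
E
python3 - <<'E'
from h import *
print("tab",tri((286,225.2),(285.5,182.8)), plane("top",(286,225.2),165),plane("side",(285.5,182.8),150))
print("coltop",tri((386.4,127.7),(386.7,215.3)),plane("top",(386.4,127.7),238),plane("side",(386.7,215.3),238))
print("tip",tri((370.4,179.8),(328.6,210)),plane("top",(370.4,179.8),220),plane("side",(328.6,210),220))
print("lid",plane("top",(290,232.5),61))
print("barends",plane("top",(278,226),121),plane("top",(300.6,231.5),121))
# wire
h=cv2.cvtColor(cv2.imread("pics/top0.png"),cv2.COLOR_BGR2HSV)
def grey(y0,y1,x0,x1):
    print(x0,y0)
    for r in range(y0,y1): print(' '.join('%3d/%3d'%(h[r,c,2],h[r,c,1]) for c in range(x0,x1)))
grey(218,244,274,304)
for r in range(136,184,4):
    row=h[r,362:395]; m=np.where((row[:,1]<40)&(row[:,2]>150))[0]+362; print(r,m)
E
```

```text
tab (array([429.7, 196.5, 145.3]), [np.float64(0.4554397748073538), np.float64(0.4554397748073282)]) [427.7 194.6 165. ] [429.8 190.3 150. ]
coltop (array([633.5, -18.1, 236.1]), [np.float64(1.4628829611919532), np.float64(1.4628829611920147)]) [631.1 -17.8 238. ] [634.4 -19.5 238. ]
tip (array([524.3,  14.5, 219. ]), [np.float64(2.8756859841687956), np.float64(2.8756859841691202)]) [521.1  14.3 220. ] [527.1  14.5 220. ]
lid [422.6 194.3  61. ]
barends [430.9 217.6 121. ] [419.1 164.5 121. ]
274 218
120/128 118/125 119/129 118/125 126/121 118/128 117/129 119/126 118/128 119/129 119/122 120/128 121/124 122/123 123/122 125/124 126/125 128/118 126/121 125/124 122/123 120/123 120/125 121/122 120/125 120/125 121/126 120/128 120/123 120/125
119/126 119/124 118/125 118/128 124/121 116/127 116/130 116/127 116/127 116/130 113/126 117/126 117/126 116/127 118/125 121/129 121/124 125/120 123/122 124/123 124/123 122/123 120/121 119/124 119/124 118/125 119/124 119/124 119/122 120/125
116/130 116/127 117/129 117/129 121/124 114/130 113/131 113/129 113/131 114/130 112/130 113/129 112/132 112/132 11
[... 5110 characters left out ...]
150/ 22 109/103 115/124 116/125 116/125 117/124 120/123
113/124 115/126 115/129 116/123 118/125 118/123 118/128 118/128 118/125 117/126 104/123 101/121 120/ 74 155/ 33 142/ 31 130/ 16 140/ 18 140/ 13 140/ 22 136/ 23 151/ 24 144/ 25 108/104 110/111 116/127 117/126 117/126 118/128 118/125 119/124
117/126 119/129 117/124 114/125 114/127 114/125 113/131 114/130 116/125 115/129 116/127 116/125 118/125 113/120 119/ 99 112/ 91 139/ 55 132/ 56 129/ 71 115/ 86 108/111 109/110 117/126 119/126 120/123 120/123 119/124 119/122 119/124 120/125
136 [380]
140 [382 383 384 385]
144 [380 381 382]
148 [379 380 381]
152 [378 379]
156 []
160 [376]
164 [375]
168 [372 373 374]
172 [372 373]
176 [371]
180 [370 371]
```

Tab ≈ (427,194,150), with the bar about −12.5° from y. The hook points from the tip (524,14.5,219) to the column (632,−18). That's 114 mm long as specified, with yaw ≈ −16.5°. Moving over the tab.

```bash
python3 -m jog '[{"tx":1,"ty":-0.8,"tz":-0.5,"yaw":-0.8},{"tx":3,"ty":-2.4,"tz":-1.2,"yaw":-2},{"tx":5,"ty":-4,"tz":-1.8,"yaw":-3.2},{"tx":7,"ty":-5.6,"tz":-2.3,"yaw":-4.4},{"tx":9,"ty":-7.2,"tz":-2.3,"yaw":-5.6},{"tx":10.6,"ty":-8.5,"tz":-2.3,"yaw":-6.8},{"tx":11.8,"ty":-9.5,"tz":-2.3,"yaw":-8},{"tx":12.3,"ty":-11,"tz":-2.3,"yaw":-9.2},{"tx":12.8,"ty":-12.5,"tz":-2.3,"yaw":-10.4},{"tx":13.3,"ty":-14,"tz":-2.3,"yaw":-11.6},{"tx":13.9,"ty":-15.5,"tz":-2.3,"yaw":-12.8},{"tx":14.5,"ty":-17,"tz":-2.2,"yaw":-14},{"tx":15,"ty":-18.5,"tz":-1.5,"yaw":-15.2},{"tx":15.4,"ty":-19.6,"tz":-0.8,"yaw":-16.4},{"tx":15.6,"ty":-20.1,"tz":0,"yaw":-17.4},{"tx":15.65,"ty":-20.25,"tz":0.2,"yaw":-18},{"tx":15.65,"ty":-20.25,"tz":0.2,"yaw":-18},{"tx":15.65,"ty":-20.25,"tz":0.2,"yaw":-18},{"tx":15.65,"ty":-20.25,"tz":0.2,"yaw":-18}]' 0 60
python3 - <<'E'
from h import *
o=readout.get_obs();print(o["clock"],o["eef_pos"],o["orientation"],o["qpos"],o["wrist_force"])
out=[]
for n in("top","side"):
    p=cams.read_camera(n)[...,::-1]; u,v=map(int,px(n,(427,193,150)))
    out.append(cv2.resize(p[v-40:v+40,u-40:u+40],(400,400),interpolation=cv2.INTER_CUBIC)); print(n,u-40,v-40,px(n,o["eef_pos"]))
cv2.imwrite("pics/c2.png",np.hstack(out))
E
```

```text
clock: 2.48
eef_pos: [428.2, 193.2, 225.8]
orientation: [[-0.976, 0.219, 0.001], [0.219, 0.976, 0.0], [-0.001, 0.0, -1.0]]
wrist_force: [-0.3, -0.2, 0.1]
opening: 85.4
grasp_force: 0.0
2.475 [428.2 193.2 225.8] [[-1.   0.2  0. ]
 [ 0.2  1.   0. ]
 [-0.   0.  -1. ]] [ 24.3   4.1 -20.5  65.4  -0.   37. ] [-0.3 -0.2  0.1]
top 247 186 [283.9 221.3]
side 244 142 [283.6 156.4]
```

View pics/c2.png

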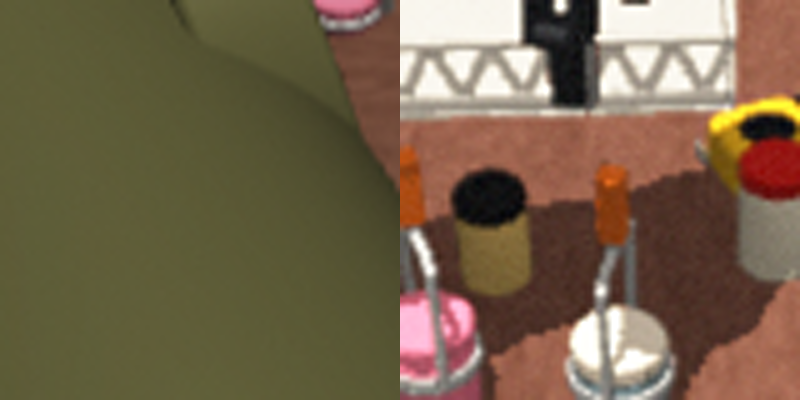

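The side crop shows the tab at crop (612,205), with the gripper's near finger above and to its left, as expected from the yaw. That agrees with tab ≈ (429,194.5). Descending.

```bash
python3 -m jog '[{"tx":-0.02,"ty":0.05,"tz":0.5},{"tx":-0.02,"ty":0.05,"tz":1.2},{"tx":-0.02,"ty":0.05,"tz":2},{"tx":-0.02,"ty":0.05,"tz":2.6},{"tx":-0.02,"ty":0.05,"tz":3},{"tx":-0.02,"ty":0.05,"tz":3.1},{"tx":-0.02,"ty":0.05,"tz":3.1},{"tx":-0.02,"ty":0.05,"tz":3.1}]' 0 60
python3 -m jog '[{"tz":0},{"tz":0},{"tz":0},{"tz":0},{"tz":0},{"tz":0}]' 0.7 30
python3 - <<'E'
from h import *
out=[]
for n in("side","top"):
    p=cams.read_camera(n)[...,::-1]; u,v=map(int,px(n,(427,193,130)))
    out.append(cv2.resize(p[v-40:v+40,u-40:u+40],(400,400),interpolation=cv2.INTER_CUBIC))
cv2.imwrite("pics/c3.png",np.hstack(out))
E
```

```text
schema error: expected keys tx, ty, tz, yaw
schema error: expected keys tx, ty, tz, yaw
```

View pics/c3.png

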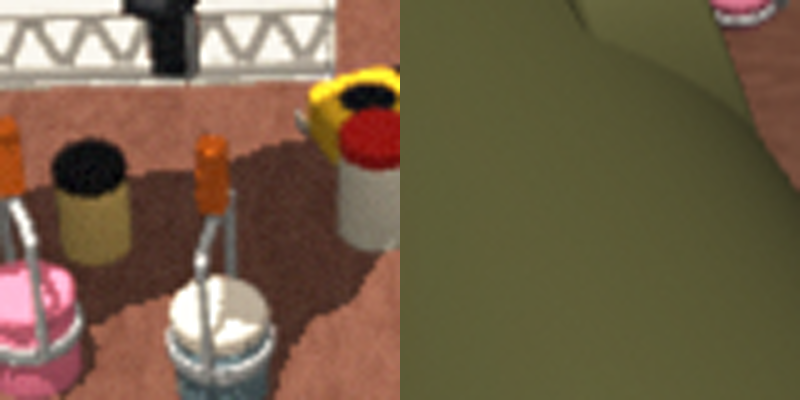

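All four keys are required in each row, so the arm hasn't moved and the picture is unchanged. Retrying.

```bash
python3 -m jog '[{"tx":-0.02,"ty":0.05,"tz":0.5,"yaw":0},{"tx":-0.02,"ty":0.05,"tz":1.2,"yaw":0},{"tx":-0.02,"ty":0.05,"tz":2,"yaw":0},{"tx":-0.02,"ty":0.05,"tz":2.6,"yaw":0},{"tx":-0.02,"ty":0.05,"tz":3,"yaw":0},{"tx":-0.02,"ty":0.05,"tz":3.1,"yaw":0},{"tx":-0.02,"ty":0.05,"tz":3.1,"yaw":0},{"tx":-0.02,"ty":0.05,"tz":3.1,"yaw":0}]' 0 60
python3 -m jog '[{"tx":0,"ty":0,"tz":0,"yaw":0},{"tx":0,"ty":0,"tz":0,"yaw":0},{"tx":0,"ty":0,"tz":0,"yaw":0},{"tx":0,"ty":0,"tz":0,"yaw":0},{"tx":0,"ty":0,"tz":0,"yaw":0},{"tx":0,"ty":0,"tz":0,"yaw":0}]' 0.7 30
python3 - <<'E'
from h import *
out=[]
for n in("side","top"):
    p=cams.read_camera(n)[...,::-1]; u,v=map(int,px(n,(427,193,130)))
    out.append(cv2.resize(p[v-40:v+40,u-40:u+40],(400,400),interpolation=cv2.INTER_CUBIC))
cv2.imwrite("pics/c4.png",np.hstack(out))
E
```

```text
clock: 3.68
eef_pos: [429.3, 195.1, 132.9]
orientation: [[-0.976, 0.218, 0.001], [0.218, 0.976, 0.0], [-0.001, 0.001, -1.0]]
wrist_force: [0.8, -0.5, 0.1]
opening: 85.6
grasp_force: 0.0
clock: 4.42
eef_pos: [428.7, 194.8, 132.3]
orientation: [[-0.976, 0.218, -0.0], [0.218, 0.976, -0.0], [0.0, -0.0, -1.0]]
wrist_force: [-0.6, -0.5, -0.0]
opening: 25.5
grasp_force: 0.0
```

View pics/c4.png

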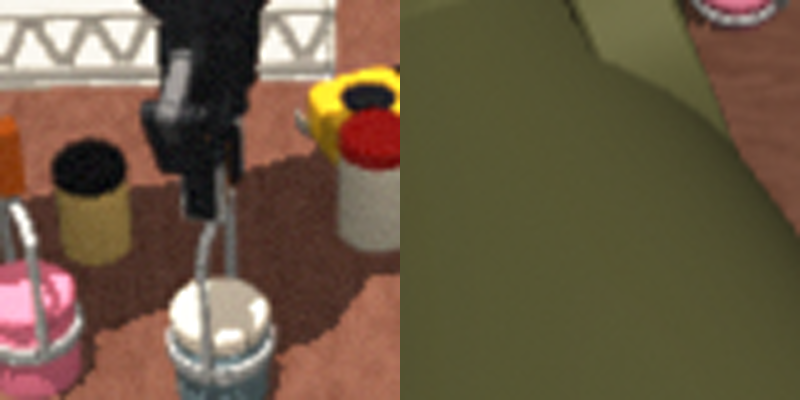

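The near finger now stands in front of the tab at crop (205,190), the jar is undisturbed and nothing is touching. Closing.

```bash
python3 -m jog '[{"tx":0,"ty":0,"tz":0,"yaw":0},{"tx":0,"ty":0,"tz":0,"yaw":0},{"tx":0,"ty":0,"tz":0,"yaw":0},{"tx":0,"ty":0,"tz":0,"yaw":0},{"tx":0,"ty":0,"tz":0,"yaw":0}]' 1 60
python3 -m jog '[{"tx":0,"ty":0,"tz":-0.1,"yaw":0},{"tx":0,"ty":0,"tz":-0.3,"yaw":0},{"tx":0,"ty":0,"tz":-0.6,"yaw":0},{"tx":0,"ty":0,"tz":-0.9,"yaw":0},{"tx":0,"ty":0,"tz":-1,"yaw":0},{"tx":0,"ty":0,"tz":-1,"yaw":0},{"tx":0,"ty":0,"tz":-1,"yaw":0},{"tx":0,"ty":0,"tz":-1,"yaw":0}]'
```

```text
clock: 5.15
eef_pos: [428.6, 194.6, 132.4]
orientation: [[-0.976, 0.218, -0.0], [0.218, 0.976, -0.001], [-0.0, -0.001, -1.0]]
wrist_force: [-1.5, -3.5, 5.5]
opening: 13.4
grasp_force: 58.8
clock: 6.15
eef_pos: [428.5, 194.7, 162.0]
orientation: [[-0.976, 0.218, -0.001], [0.218, 0.976, -0.0], [0.001, -0.0, -1.0]]
wrist_force: [-0.1, 0.3, -8.4]
opening: 13.6
grasp_force: 58.6
```

Lifted cleanly, with a weight of about 8.4 N, so the expected sink is about 54 mm. The hook seat is at about (551.6, 6.2, 207). Raising and moving to a point before the hook tip.

```bash
python3 -m jog '[{"tx":0,"ty":0,"tz":-0.4,"yaw":0},{"tx":0,"ty":0,"tz":-1,"yaw":0},{"tx":0,"ty":0,"tz":-1.6,"yaw":0},{"tx":0,"ty":-0.1,"tz":-2.2,"yaw":0},{"tx":-0.1,"ty":-0.4,"tz":-2.7,"yaw":0.1},{"tx":-0.3,"ty":-0.9,"tz":-2.9,"yaw":0.2},{"tx":-0.7,"ty":-1.5,"tz":-3,"yaw":0.3},{"tx":-1.1,"ty":-2.2,"tz":-3,"yaw":0.4},{"tx":-1.6,"ty":-2.9,"tz":-3,"yaw":0.5},{"tx":-2,"ty":-3.6,"tz":-3,"yaw":0.5},{"tx":-2.4,"ty":-4.2,"tz":-3,"yaw":0.5},{"tx":-2.7,"ty":-4.7,"tz":-3,"yaw":0.5},{"tx":-2.85,"ty":-4.95,"tz":-3,"yaw":0.5},{"tx":-2.9,"ty":-5.05,"tz":-3,"yaw":0.5},{"tx":-2.9,"ty":-5.05,"tz":-3,"yaw":0.5},{"tx":-2.9,"ty":-5.05,"tz":-3,"yaw":0.5},{"tx":-2.9,"ty":-5.05,"tz":-3,"yaw":0.5},{"tx":-2.9,"ty":-5.05,"tz":-3,"yaw":0.5}]'
python3 - <<'E'
from h import *
o=readout.get_obs();print(o["eef_pos"],o["wrist_force"],o["orientation"][0])
out=[]
for n in("side","top"):
    p=cams.read_camera(n)[...,::-1]; u,v=map(int,px(n,(510,15,200)))
    print(n,u-50,v-50, "seat",px(n,(551.6,6.2,207)),"tip",px(n,(524.3,14.5,220)))
    cv2.imwrite(f"pics/f5{n}.png",p)
    out.append(cv2.resize(p[v-50:v+50,u-50:u+50],(400,400),interpolation=cv2.INTER_CUBIC))
cv2.imwrite("pics/c5.png",np.hstack(out))
E
```

```text
clock: 8.4
eef_pos: [480.6, 28.3, 252.3]
orientation: [[-0.959, 0.285, 0.0], [0.285, 0.959, 0.0], [-0.0, 0.0, -1.0]]
wrist_force: [-0.1, 0.7, -9.4]
opening: 12.9
grasp_force: 59.0
[480.6  28.3 252.3] [-0.1  0.7 -9.4] [-1.   0.3  0. ]
side 269 167 seat [340.9 217.7] tip [327.2 210. ]
top 318 137 seat [373.4 167.7] tip [370.3 178.3]
```

View pics/c5.png

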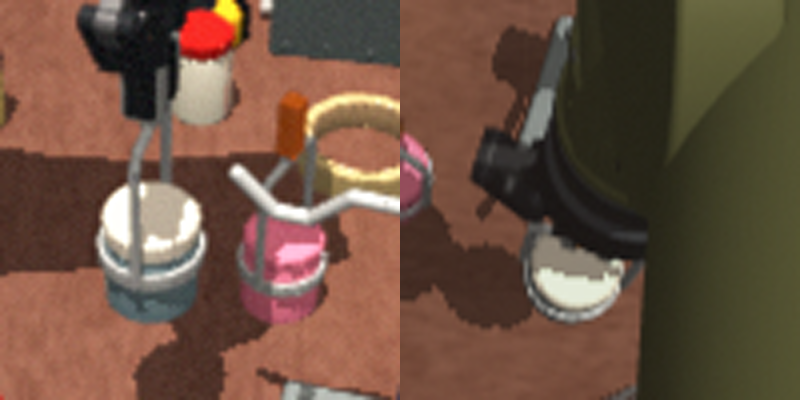

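The jar hangs upright at left, with its near upright corner at side px (303,208). The hook tip is at (328,210) and the dip's middle at about (345,220). Checking these against prediction.

```bash
python3 - <<'E'
from h import *
b=np.array([480.6,28.3,240.9]);y=np.array([.285,.959,0])
print("near corner",px("side",b-29*y),"far",px("side",b+29*y))
print("lid centre",px("side",b-[0,0,60]),"top",px("top",b-[0,0,60]))
print("dip",px("side",(551.6,6.2,200)),"->",plane("side",(345.2,220.7),200), "rise start", px("side",(551.6+27.8,6.2-8.4,220)))
E
```

```text
near corner [300.6 206.7] far [309.4 188.4]
lid centre [305.3 219.4] top [361.9 201.9]
dip [340.7 220.3] -> [560.6   5.  200. ] rise start [355.8 215.9]
```

Hook and jar show the same side-camera bias, about +2 px each, so the relative target holds: advance 74 mm along the hook.

```bash
python3 -m jog '[{"tx":-0.1,"ty":0,"tz":0,"yaw":0},{"tx":-0.25,"ty":0,"tz":0,"yaw":0},{"tx":-0.45,"ty":0,"tz":0,"yaw":0},{"tx":-0.65,"ty":0,"tz":0,"yaw":0},{"tx":-0.85,"ty":0,"tz":0,"yaw":0},{"tx":-1.05,"ty":0,"tz":0,"yaw":0},{"tx":-1.25,"ty":0,"tz":0,"yaw":0},{"tx":-1.45,"ty":-0.02,"tz":0,"yaw":0},{"tx":-1.65,"ty":-0.02,"tz":0,"yaw":0},{"tx":-1.85,"ty":-0.03,"tz":0,"yaw":0},{"tx":-2.05,"ty":-0.03,"tz":0,"yaw":0},{"tx":-2.2,"ty":-0.04,"tz":0,"yaw":0},{"tx":-2.35,"ty":-0.04,"tz":0,"yaw":0},{"tx":-2.43,"ty":-0.04,"tz":0,"yaw":0},{"tx":-2.46,"ty":-0.04,"tz":0,"yaw":0},{"tx":-2.46,"ty":-0.04,"tz":0,"yaw":0},{"tx":-2.46,"ty":-0.04,"tz":0,"yaw":0}]'
python3 - <<'E'
from h import *
out=[]
for n in("side","top"):
    p=cams.read_camera(n)[...,::-1]; u,v=map(int,px(n,(550,10,210)))
    print(n,u-40,v-40)
    out.append(cv2.resize(p[v-40:v+40,u-40:u+40],(400,400),interpolation=cv2.INTER_CUBIC))
cv2.imwrite("pics/c6.png",np.hstack(out))
E
```

```text
clock: 10.62
eef_pos: [550.9, 5.9, 252.3]
orientation: [[-0.958, 0.285, -0.0], [0.285, 0.958, 0.0], [0.0, 0.0, -1.0]]
wrist_force: [-0.0, 0.2, -9.2]
opening: 13.0
grasp_force: 58.9
side 300 175
top 331 127
```

View pics/c6.png

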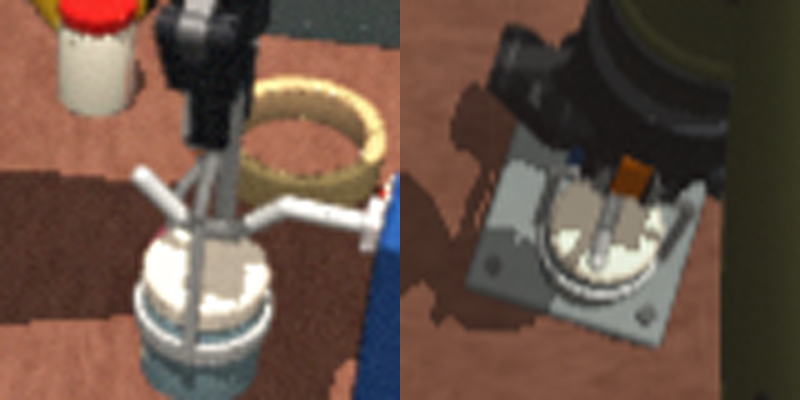

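The hook's wire passes through the loop, with the bar above the dip (dip centre about crop (218,228)) and the lid clear beneath. Lowering to just above contact, then slowly.

```bash
python3 -m jog '[{"tx":0,"ty":0,"tz":0.05,"yaw":0},{"tx":0,"ty":0,"tz":0.15,"yaw":0},{"tx":0,"ty":0,"tz":0.25,"yaw":0},{"tx":0,"ty":0,"tz":0.35,"yaw":0},{"tx":0,"ty":0,"tz":0.45,"yaw":0},{"tx":0,"ty":0,"tz":0.55,"yaw":0},{"tx":0,"ty":0,"tz":0.65,"yaw":0},{"tx":0,"ty":0,"tz":0.75,"yaw":0},{"tx":0,"ty":0,"tz":0.85,"yaw":0},{"tx":0,"ty":0,"tz":0.92,"yaw":0},{"tx":0,"ty":0,"tz":0.95,"yaw":0},{"tx":0,"ty":0,"tz":0.95,"yaw":0}]'
python3 -m jog '[{"tx":0,"ty":0,"tz":0.02,"yaw":0},{"tx":0,"ty":0,"tz":0.06,"yaw":0},{"tx":0,"ty":0,"tz":0.1,"yaw":0},{"tx":0,"ty":0,"tz":0.15,"yaw":0},{"tx":0,"ty":0,"tz":0.2,"yaw":0},{"tx":0,"ty":0,"tz":0.25,"yaw":0},{"tx":0,"ty":0,"tz":0.3,"yaw":0},{"tx":0,"ty":0,"tz":0.35,"yaw":0},{"tx":0,"ty":0,"tz":0.4,"yaw":0},{"tx":0,"ty":0,"tz":0.45,"yaw":0},{"tx":0,"ty":0,"tz":0.5,"yaw":0},{"tx":0,"ty":0,"tz":0.55,"yaw":0},{"tx":0,"ty":0,"tz":0.6,"yaw":0},{"tx":0,"ty":0,"tz":0.65,"yaw":0},{"tx":0,"ty":0,"tz":0.68,"yaw":0},{"tx":0,"ty":0,"tz":0.7,"yaw":0},{"tx":0,"ty":0,"tz":0.7,"yaw":0},{"tx":0,"ty":0,"tz":0.7,"yaw":0}]'
python3 - <<'E'
from h import *
F=[]
out=[]
for n in("side","top"):
    p=cams.read_camera(n)[...,::-1]; u,v=map(int,px(n,(550,10,195)))
    o=readout.get_obs();print(n,u-40,v-40,o["wrist_force"],o["ft_torque"]*1,o["eef_pos"])
    out.append(cv2.resize(p[v-40:v+40,u-40:u+40],(400,400),interpolation=cv2.INTER_CUBIC))
cv2.imwrite("pics/c7.png",np.hstack(out))
E
```

```text
clock: 12.22
eef_pos: [551.0, 5.8, 223.8]
orientation: [[-0.958, 0.285, -0.0], [0.285, 0.958, 0.0], [0.0, 0.0, -1.0]]
wrist_force: [0.6, 0.4, -9.5]
opening: 13.2
grasp_force: 58.9
clock: 14.48
eef_pos: [551.1, 5.8, 202.9]
orientation: [[-0.958, 0.285, 0.0], [0.285, 0.958, -0.0], [-0.0, 0.0, -1.0]]
wrist_force: [-0.5, 0.4, -6.8]
opening: 13.2
grasp_force: 59.1
side 299 180 [-1.6 -0.1 -6.1] [0.  0.1 0. ] [551.1   5.8 202.9]
top 330 129 [-0.4 -0.1 -5.8] [-0.   0.1  0. ] [551.1   5.8 202.9]
```

View pics/c7.png

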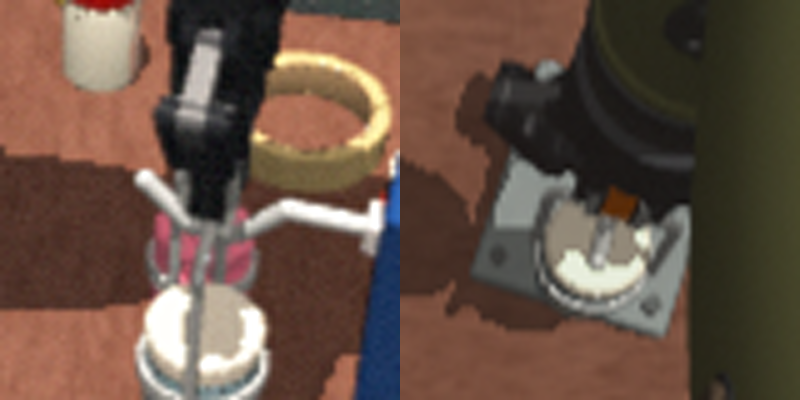

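The bar is seated in the dip (side crop (215,230)). The load transferred, about 2.6 N, matches the 15.5 mm of sinking. Continuing slowly.

```bash
for k in 1; do python3 -m jog '[{"tx":0,"ty":0,"tz":0.02,"yaw":0},{"tx":0,"ty":0,"tz":0.06,"yaw":0},{"tx":0,"ty":0,"tz":0.11,"yaw":0},{"tx":0,"ty":0,"tz":0.16,"yaw":0},{"tx":0,"ty":0,"tz":0.21,"yaw":0},{"tx":0,"ty":0,"tz":0.26,"yaw":0},{"tx":0,"ty":0,"tz":0.31,"yaw":0},{"tx":0,"ty":0,"tz":0.36,"yaw":0},{"tx":0,"ty":0,"tz":0.41,"yaw":0},{"tx":0,"ty":0,"tz":0.46,"yaw":0},{"tx":0,"ty":0,"tz":0.51,"yaw":0},{"tx":0,"ty":0,"tz":0.56,"yaw":0},{"tx":0,"ty":0,"tz":0.61,"yaw":0},{"tx":0,"ty":0,"tz":0.66,"yaw":0},{"tx":0,"ty":0,"tz":0.71,"yaw":0},{"tx":0,"ty":0,"tz":0.76,"yaw":0},{"tx":0,"ty":0,"tz":0.8,"yaw":0},{"tx":0,"ty":0,"tz":0.82,"yaw":0},{"tx":0,"ty":0,"tz":0.82,"yaw":0}]'; done
python3 -m jog '[{"tx":0,"ty":0,"tz":0.02,"yaw":0},{"tx":0,"ty":0,"tz":0.06,"yaw":0},{"tx":0,"ty":0,"tz":0.11,"yaw":0},{"tx":0,"ty":0,"tz":0.16,"yaw":0},{"tx":0,"ty":0,"tz":0.21,"yaw":0},{"tx":0,"ty":0,"tz":0.26,"yaw":0},{"tx":0,"ty":0,"tz":0.3,"yaw":0},{"tx":0,"ty":0,"tz":0.32,"yaw":0},{"tx":0,"ty":0,"tz":0.33,"yaw":0},{"tx":0,"ty":0,"tz":0.33,"yaw":0},{"tx":0,"ty":0,"tz":0.33,"yaw":0}]'
python3 - <<'E'
from h import *
F=[];P=[]
for i in range(12):
    cams.read_camera("side"); o=readout.get_obs(); F.append(o["wrist_force"]);P.append(o["eef_pos"])
print(np.mean(F,0).round(2),np.std(F,0),np.mean(P,0),o["clock"])
E
```

```text
clock: 16.95
eef_pos: [551.1, 5.8, 178.3]
orientation: [[-0.958, 0.285, 0.0], [0.285, 0.958, -0.0], [-0.0, 0.0, -1.0]]
wrist_force: [-0.9, -0.2, -2.6]
opening: 13.0
grasp_force: 59.6
clock: 18.32
eef_pos: [551.1, 5.8, 168.4]
orientation: [[-0.958, 0.285, 0.0], [0.285, 0.958, -0.0], [-0.0, 0.0, -1.0]]
wrist_force: [0.4, -0.6, -1.2]
opening: 13.1
grasp_force: 59.7
[-0.4 -0.1 -0.9] [0.4 0.5 0.4] [551.1   5.8 168.3] 18.925
```

```bash
python3 -m jog '[{"tx":0,"ty":0,"tz":0.03,"yaw":0},{"tx":0,"ty":0,"tz":0.06,"yaw":0},{"tx":0,"ty":0,"tz":0.1,"yaw":0},{"tx":0,"ty":0,"tz":0.14,"yaw":0},{"tx":0,"ty":0,"tz":0.17,"yaw":0},{"tx":0,"ty":0,"tz":0.19,"yaw":0},{"tx":0,"ty":0,"tz":0.2,"yaw":0},{"tx":0,"ty":0,"tz":0.2,"yaw":0},{"tx":0,"ty":0,"tz":0.2,"yaw":0}]'
python3 - <<'E'
from h import *
F=[];P=[]
for i in range(40):
    cams.read_camera("side"); o=readout.get_obs(); F.append(o["wrist_force"]);P.append(o["eef_pos"])
print(np.mean(F,0).round(2),np.std(F,0),np.mean(P,0),o["clock"])
E
```

```text
clock: 20.05
eef_pos: [551.1, 5.8, 162.4]
orientation: [[-0.958, 0.285, 0.0], [0.285, 0.958, -0.0], [-0.0, -0.0, -1.0]]
wrist_force: [-1.2, 0.2, -0.0]
opening: 13.1
grasp_force: 59.9
[-0.3 -0.1 -0.1] [0.4 0.4 0.5] [551.1   5.8 162.3] 22.05
```

The scale bears the whole weight (residual −0.1 N, held 2 s). Relaxing the grip gradually.

```bash
Z='[{"tx":0,"ty":0,"tz":0.02,"yaw":0},{"tx":0,"ty":0,"tz":0.02,"yaw":0},{"tx":0,"ty":0,"tz":0.02,"yaw":0},{"tx":0,"ty":0,"tz":0.02,"yaw":0}]'
python3 -m jog '[{"tx":0,"ty":0,"tz":0.01,"yaw":0},{"tx":0,"ty":0,"tz":0.02,"yaw":0},{"tx":0,"ty":0,"tz":0.02,"yaw":0},{"tx":0,"ty":0,"tz":0.02,"yaw":0},{"tx":0,"ty":0,"tz":0.02,"yaw":0},{"tx":0,"ty":0,"tz":0.02,"yaw":0},{"tx":0,"ty":0,"tz":0.02,"yaw":0},{"tx":0,"ty":0,"tz":0.02,"yaw":0}]' 1 20
python3 -m jog '[{"tx":0,"ty":0,"tz":0,"yaw":0},{"tx":0,"ty":0,"tz":0,"yaw":0},{"tx":0,"ty":0,"tz":0,"yaw":0},{"tx":0,"ty":0,"tz":0,"yaw":0}]' 0.83
python3 -m jog '[{"tx":0,"ty":0,"tz":0,"yaw":0},{"tx":0,"ty":0,"tz":0,"yaw":0},{"tx":0,"ty":0,"tz":0,"yaw":0},{"tx":0,"ty":0,"tz":0,"yaw":0}]' 0.78
python3 -m jog '[{"tx":0,"ty":0,"tz":0,"yaw":0},{"tx":0,"ty":0,"tz":0,"yaw":0},{"tx":0,"ty":0,"tz":0,"yaw":0},{"tx":0,"ty":0,"tz":0,"yaw":0},{"tx":0,"ty":0,"tz":0,"yaw":0},{"tx":0,"ty":0,"tz":0,"yaw":0}]' 0.55
python3 - <<'E'
from h import *
out=[]
for n in("side","top"):
    p=cams.read_camera(n)[...,::-1]; u,v=map(int,px(n,(550,10,160)))
    cv2.imwrite(f"pics/f8{n}.png",p)
    out.append(cv2.resize(p[v-50:v+50,u-50:u+50],(400,400),interpolation=cv2.INTER_CUBIC))
cv2.imwrite("pics/c8.png",np.hstack(out))
E
```

```text
clock: 23.05
eef_pos: [551.1, 5.8, 161.7]
orientation: [[-0.958, 0.285, 0.0], [0.285, 0.958, -0.0], [-0.0, 0.0, -1.0]]
wrist_force: [-0.5, 0.0, -0.7]
opening: 13.5
grasp_force: 59.9
clock: 23.55
eef_pos: [551.1, 5.8, 161.7]
orientation: [[-0.958, 0.285, 0.0], [0.285, 0.958, 0.0], [-0.0, 0.0, -1.0]]
wrist_force: [0.4, -0.2, -0.2]
opening: 14.6
grasp_force: 0.1
clock: 24.05
eef_pos: [551.1, 5.8, 161.7]
orientation: [[-0.958, 0.285, 0.0], [0.285, 0.958, 0.0], [-0.0, 0.0, -1.0]]
wrist_force: [1.0, 0.5, 0.5]
opening: 18.8
grasp_force: 0.0
clock: 24.8
eef_pos: [551.1, 5.8, 161.7]
orientation: [[-0.958, 0.285, -0.0], [0.285, 0.958, 0.0], [0.0, 0.0, -1.0]]
wrist_force: [-0.4, 0.2, -0.2]
opening: 38.2
grasp_force: 0.0
```

View pics/c8.png

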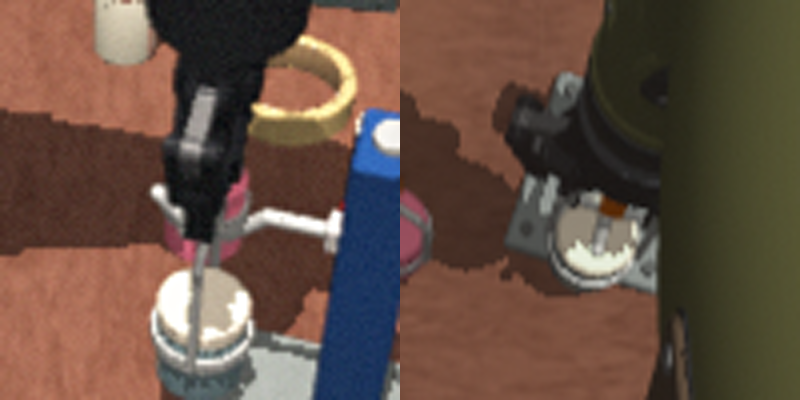

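Released: the jar hangs upright on the hook with the fingers clear of the tab. Retreating straight up, then checking stillness numerically.

```bash
python3 -m jog '[{"tx":0,"ty":0,"tz":-0.1,"yaw":0},{"tx":0,"ty":0,"tz":-0.3,"yaw":0},{"tx":0,"ty":0,"tz":-0.6,"yaw":0},{"tx":0,"ty":0,"tz":-1,"yaw":0},{"tx":0,"ty":0,"tz":-1.4,"yaw":0},{"tx":0,"ty":0,"tz":-2,"yaw":0},{"tx":0,"ty":0,"tz":-2.7,"yaw":0},{"tx":0,"ty":0,"tz":-3.4,"yaw":0},{"tx":0,"ty":0,"tz":-4,"yaw":0},{"tx":0,"ty":0,"tz":-4.3,"yaw":0},{"tx":0,"ty":0,"tz":-4.4,"yaw":0},{"tx":0,"ty":0,"tz":-4.4,"yaw":0},{"tx":0,"ty":0,"tz":-4.4,"yaw":0},{"tx":0,"ty":0,"tz":-4.4,"yaw":0}]'
python3 - <<'E'
from h import *
for i in range(12):
    p=cams.read_camera("side")
    if i%2: continue
    h=cv2.cvtColor(p,cv2.COLOR_RGB2HSV); r=[]
    m=cv2.inRange(h,(8,180,120),(17,255,255)); u,v=map(int,px("side",(551,6,180)))
    q=np.zeros_like(m);q[v-25:v+30,u-25:u+25]=m[v-25:v+30,u-25:u+25]
    M=cv2.moments(q,True); print(M["m00"],np.round([M["m10"]/max(M["m00"],1),M["m01"]/max(M["m00"],1)],2),"pred",px("side",(551,6,180)))
print(readout.get_obs()["clock"])
E
```

```text
clock: 26.65
eef_pos: [550.8, 5.8, 293.2]
orientation: [[-0.958, 0.285, -0.001], [0.285, 0.958, -0.0], [0.001, -0.0, -1.0]]
wrist_force: [-0.1, -0.7, 0.2]
opening: 38.4
grasp_force: 0.0
146.0 [340.9 223.7] pred [339.8 227.4]
143.0 [340.9 223.6] pred [339.8 227.4]
141.0 [340.8 223.8] pred [339.8 227.4]
144.0 [340.9 223.6] pred [339.8 227.4]
143.0 [340.9 223.6] pred [339.8 227.4]
141.0 [340.8 223.8] pred [339.8 227.4]
27.25
```

```bash
python3 -c "
from plant import close_job
print(close_job())"
```

```text
the job is handed in; nothing more can be done
None
```

The blue jar hangs still on the scale's hook. It was eased down slowly, held for about 3 s with almost no load left on the arm, and released gently. The other jars were never approached, and the job was handed in at about 27 s.

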